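Take the driver from the tool block and shut its dust cover

TASK

Pull the long red-handled screwdriver out of the tool block and lay it down flat inside the blue tray, keeping hold of it until it rests lying on the tray's liner: do not drop it in and do not press it down hard. Then lower the block's hinged dust cover gently until it is fully shut. The short bit stays in its well, and the mug and the battery pack stay where they are.

Things in the scene. Friction and masses are not known exactly. Their poses are not given: they have to be found in the camera images.
- block: Grey tool block fixed to the table, 120 (x) x 150 (y) x 105 mm high, walls 6 mm. Origin: centre of its underside, z up; the cover's hinge is on its +x side, its front looks to -x. A black insert 19 mm below the rim has two wells, 13 mm bore, mouths 86 mm and flat floors 14 mm above the underside. The driver stands in one, the bit in the other; which is which changes.
- well0 (a point): Mouth centre of one well: 25 mm towards -x and 36 mm towards -y from the block's axis, 86 mm above its underside.
- well1 (a point): Mouth centre of the other well: 25 mm towards -x and 36 mm towards +y from the block's axis, 86 mm above its underside.
- cover (a joint): Angle of the grey dust cover, a flat plate 120 x 150 x 8 mm with an orange panel on its outer face, no handle: 0 fully shut on the rim, 1.57 upright, 2.5 open stop; it starts leaning back at 2.0 to 2.4. The hinge is stiff: the cover stays at any angle, and 1 to 3 N at its free edge moves it. The standing driver blocks it from shutting.
- cover_hinge (a point): Middle of the cover's hinge line on the underside of the cover, at the top of the block's +x side, 105 mm above the table; the line runs along the block's y. The frame turns with the cover: the plate runs 120 mm along -x from here and its outer face is 8 mm along +z.
- cover_edge (a point): Middle of the cover's free edge on its outer face, 120 mm from the hinge line.
- driver: Loose screwdriver, 200 mm long, 80 to 150 g. Origin: centre of its shaft's flat end; z runs along it to the handle's butt. Round steel shaft 8 mm thick, z 0 to 100 mm; eight-sided red handle 30 mm across flats, z 100 to 200 mm, black ring near its lower end. Stands in its well with the handle above the block, leaning up to 4 degrees, free to turn. Centre of mass at z about 144 mm.
- driver_grip (a point): Point on the driver's axis 145 mm from the shaft's end, inside the handle.
- driver_butt (a point): Centre of the handle's butt end, 200 mm from the shaft's end.
- bit: Loose short brass bit, 8 mm thick, 85 mm long, standing in the other well, its top just below the rim. Origin: centre of its lower end, z along it. Leave it there.
- tray: Blue open tray fixed to the table, 130 (x) x 280 (y) x 30 mm high, walls 5 mm. Origin: centre of its underside, z up, long side along y. A level black rubber liner fills its floor; the liner's top lies 11 to 25 mm above the tray's underside: the height differs from start to start and is not reported, so feel for it.
- mug: Loose white mug, 76 mm across, 90 mm high, beyond the work. Origin: centre of its underside.
- battery: Loose black tool battery pack, 75 x 70 x 61 mm, beyond the work. Origin: centre of its underside.

How it is judged:
On the way, in this order (a step that is already met when the one before it is completed fails the run):
1. the driver is drawn out of its well, held in the fingers, its shaft's end above the block's rim (z of driver in the frame of block above 0.107 m and contact force between the fingers and driver above 1 N), for 0.1 s.
2. still held in the fingers, the driver lies nearly flat (at least 69 degrees from upright) and rests on the tray (contact force between driver and tray above 0.2 N and contact force between the fingers and driver above 0.5 N and angle between driver's own z axis and vertical above 1.2 rad and horizontal distance between driver_grip and tray below 0.13 m), for 0.1 s.
At the end, for the whole second after the job is handed in: The driver lies flat (within 8 degrees of level) and still on the liner, both its ends inside the tray's walls; the dust cover is shut to within 0.04 rad; the bit stands in its well (x of driver in the frame of tray between -0.062 and 0.062 m and y of driver in the frame of tray between -0.137 and 0.137 m and x of driver_butt in the frame of tray between -0.062 and 0.062 m and y of driver_butt in the frame of tray between -0.137 and 0.137 m and z of driver_grip in the frame of tray below 0.048 m and angle between driver's own z axis and vertical between 1.43 and 1.72 rad and linear speed of driver below 0.03 m/s and value of joint cover below 0.04 rad and z of bit in the frame of block below 0.03 m and angle between bit's own z axis and vertical below 0.2 rad); the robot touches nothing.
It fails at once if the driver is pressed onto the tray with more than 40 N (contact force between driver and tray above 40 N).
It fails at once if the cover is slammed: it closes faster than 4 rad/s (velocity of joint cover below -4 rad/s).
It fails at once if the mug is shifted by more than 30 mm or tipped (distance of mug from where it was at the start of the episode above 0.03 m or angle between mug's own z axis and vertical above 0.5 rad).
It fails at once if the battery pack is shifted by more than 30 mm (distance of battery from where it was at the start of the episode above 0.03 m).
It fails at once if the bit is drawn out of its well (z of bit in the frame of block above 0.05 m).
It also fails if it takes over 67 s, if anything falls off the work surface, if the arm or the gripper's body presses on something with over 40 N, if the wrist force passes 120 N, or if a joint passes its speed limit or range.

ROBOT

A 7-joint arm with a two-finger parallel gripper is mounted at the origin on the work surface. World frame = base frame: x ahead of the robot, y to its left, z up, the work surface at z = 0. Lengths are in m, angles in rad, forces in N, time in s.
With the tool pointing down it reaches from about 0.425 to 0.825 m from the base axis. Payload 3.6 kg.
Tool frame: the origin (TCP) lies at the very end of the fingers, on their centre line; the grasp point (between the pads) lies 19 mm behind it (grip_point_offset is the distance from the TCP to the grasp point, in m); z points along the fingers, y is the line along which they close (so a half turn about z gives the same grasp; the last joint's range is limited). The gripper opens to 93 mm and grips with 3 to 60 N. Pads are 15 mm wide; open, the fingers measure 128 mm over their backs; the gripper's body (75 mm by 188 mm) begins 65 mm behind the grasp point.
Start: joints at [-1.304, 0.615, -0.013, 1.423, 0.008, 1.103, -0.04], TCP at [0.188, 0.622, 0.219] pointing down, gripper open.
Joint ranges: [-3.12, 3.12], [-0.3, 2.06], [-1.34, 1.32], [0.26, 2.42], [-1.36, 4.5], [0.01, 1.98], [-2.84, 2.84]. Speed limits (rad/s): [2.79, 2.79, 3.14, 3.14, 3.14, 3.14, 3.14].

INTERFACE

Orientations are given as a 3x3 rotation matrix whose columns are the frame's x, y, z axes.
In Python, from rig import * gives the robot as it stands.
- The arm moves only by the tool drive_tool, never from a script. Its argument "plan" is a list of rows, each a list of 6 numbers: the shift along the world's x, y, z in cm, then the turn, a rotation vector about the world's x, y, z in rad. In form: [[tx, ty, tz, ax, ay, az], ...]. A call has 1 to 12 rows; each row shifts and turns the commanded pose from where the row before left it; what a row does not reach is not made up. A row lasts 1/10 s, in which the tool goes at most 50 mm and 8.59 degrees, less where a joint would pass 70% of its speed; a pose out of reach is approached as far as the arm can. A call with a gripper value outside its range is refused whole. "hand" is the gripper's target within -1 to 1 (fully open at 1, half-way at 0, shut at -1), set as the call begins (left out, the last holds). The fingers move at their own pace and stop on an object; the grip force is fixed at half the most. Time passes only in rows, so rows that do not move let the fingers close. It gives the time, the measured TCP pose, the force, the opening and the grip force at its end, in the units of the state.
- read_state(): the state, without advancing time (a new reading comes with each control period).
- get_image(name): name is "scene" or "top" or "wrist"; returns the picture (384x512x3 uint8, red, green, blue); there is no depth.
- calibration(name): a dict with "fx", "fy", "cx", "cy" (pixels), "camera_from_world" (4x4, takes a point from world to camera coordinates). Camera axes: x right, y down, z forward; pixel columns grow to the right and rows downward; lengths in m; the calibration is good to about 2 mm. The wrist camera is an equidistant fisheye: a pixel r from the principal point sees the ray r / f radians off the axis. A picture is of the moment at which its call begins: read the wrist's pose just before it. calibration takes no time and is no camera call; for the wrist camera it gives the pose at the moment of the call.
- job_done(): hands the job in; it is judged then, once.
The state is a dict: "time": time; "joint_positions": joint angles; "joint_velocities": joint speeds; "joint_torque": joint torques, N m; "tcp_pos": TCP position; "tcp_rot": TCP orientation; "contact_force": force on the tool from outside, world axes, zero at the start; "moment": the same for the moment, N m; "opening": finger opening in m; "finger_force": force on a finger pad.
Only numpy, scipy, OpenCV 4.12 (cv2) and the standard library are available. Lean on these libraries where they do the work, as an engineer would, in place of code of your own. Each camera call takes 0.05 s, during which the arm holds its last target. There are 200 camera calls.

## Working session

There is one attempt and no reset: what is moved stays moved. The work goes in short steps, Python scripts to look and compute and a tool call to move; the robot and the scene stay as the last step left them, time stands still between calls to the robot, and variables do not carry over. Pictures are saved under pics/ and viewed, at most 13 in all, crops included, and the job is handed in when it is done.

Besides the shell and the picture viewer there is one more tool, called by a JSON object that holds its "api" and its "payload", one argument or row to a line. drive_tool: Moves the arm, as the interface text tells. Its arguments: {"type":"object","properties":{"plan":{"type":"array"},"hand":{"type":"number"}},"required":["plan"]}

```bash
mkdir -p pics
python3 - <<'E'
from rig import *
import cv2,numpy as np
s=read_state();print(s['time'],s['tcp_pos'],s['tcp_rot'],s['opening'],s['contact_force'])
a=get_image("scene");b=get_image("top")
cv2.imwrite("pics/scene0.png",cv2.cvtColor(a,4));cv2.imwrite("pics/top0.png",cv2.cvtColor(b,4))
for n in("scene","top"):
  c=calibration(n);print(n,{k:np.round(v,4).tolist() for k,v in c.items()})
E
```

```text
0.0 [0.18797684 0.62139435 0.21748697] [[-9.57186337e-01  2.89471571e-01 -7.24564220e-04]
 [ 2.89472477e-01  9.57183136e-01 -2.47562880e-03]
 [-2.30835070e-05 -2.57937946e-03 -9.99996673e-01]] 0.09289288276626938 [ 0.20737667  0.15799268 -0.34225424]
scene {'fx': 360.5958, 'fy': 360.5958, 'cx': 257.2425, 'cy': 190.6139, 'camera_from_world': [[0.8093, 0.5874, 0.0008, -0.4331], [0.3688, -0.5069, -0.7791, -0.0983], [-0.4573, 0.6308, -0.6269, 1.0859], [0.0, 0.0, 0.0, 1.0]]}
top {'fx': 480.8964, 'fy': 480.8964, 'cx': 254.9732, 'cy': 198.6061, 'camera_from_world': [[-0.0098, -0.9997, -0.024, 0.023], [-0.9985, 0.0111, -0.0541, 0.5711], [0.0543, 0.0235, -0.9982, 1.2311], [0.0, 0.0, 0.0, 1.0]]}
```

View pics/scene0.png

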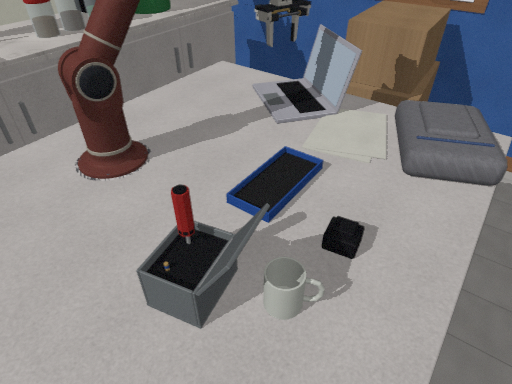

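View pics/top0.png

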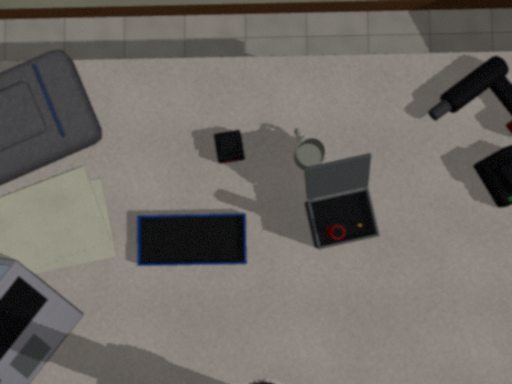

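The scene view shows the driver at about (183,210), the bit at (166,266), the cover leaning back to the right, and the tray at (278,182). The top view shows the driver at (337,232), the bit at (360,225), and the tray spanning columns 138–246 and rows 213–265. I'll enlarge the block.

```bash
cat > h.py <<'E'
import numpy as np,cv2
from rig import *
def ray(n,u,v):
    c=calibration(n);M=np.array(c["camera_from_world"]);R,t=M[:3,:3],M[:3,3]
    d=R.T@np.array([(u-c["cx"])/c["fx"],(v-c["cy"])/c["fy"],1]);return -R.T@t,d
def atz(n,u,v,z):
    o,d=ray(n,u,v);return o+d*(z-o[2])/d[2]
def proj(n,p):
    c=calibration(n);M=np.array(c["camera_from_world"]);q=M[:3,:3]@np.array(p)+M[:3,3]
    return np.array([c["fx"]*q[0]/q[2]+c["cx"],c["fy"]*q[1]/q[2]+c["cy"]])
E
python3 - <<'E'
from h import *
for n,z in(("top",.03),):
  for p in((138,213),(245.5,213),(246,265),(138,265)):print("tray",atz(n,*p,z).round(4))
a=cv2.imread("pics/top0.png")[140:260,290:390];b=cv2.imread("pics/scene0.png")[175:325,130:280]
cv2.imwrite("pics/c1.png",np.hstack([cv2.resize(a,(400,480),interpolation=3),cv2.resize(b,(400,400),interpolation=3)[:400],][:1]+[cv2.resize(b[:150,:125],(400,480),interpolation=3)]))
E
```

```text
tray [0.5367 0.3182 0.03  ]
tray [0.5339 0.0413 0.03  ]
tray [0.4015 0.0412 0.03  ]
tray [0.4037 0.3178 0.03  ]
```

View pics/c1.png

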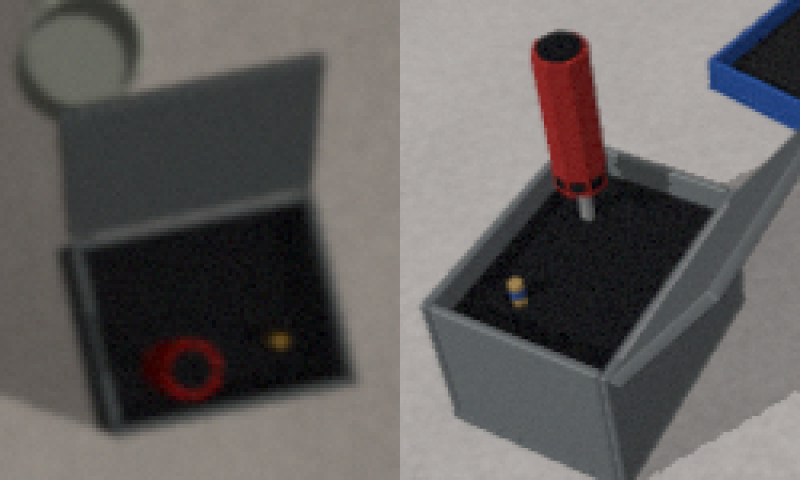

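```bash
cat > fit.py <<'E'
from h import *
from scipy.optimize import least_squares
T=lambda x,y:(290+x/4,140+y/4); S=lambda x,y:(130+(x-400)/3.2,175+y/3.2)
C={'--':(-.06,-.075,.105),'+-':(.06,-.075,.105),'-+':(-.06,.075,.105),'++':(.06,.075,.105)}
obs=[('top',T(118,428),'-+'),('top',T(355,380),'--'),('scene',S(424,305),'--'),('scene',S(607,377),'+-'),('scene',S(550,150),'-+')]
def W(p,q):
    c,s=np.cos(p[2]),np.sin(p[2]);return np.array([p[0]+c*q[0]-s*q[1],p[1]+s*q[0]+c*q[1],q[2]])
f=lambda p:np.concatenate([proj(n,W(p,C[k]))-uv for n,uv,k in obs])
r=least_squares(f,[.47,-.17,0.1],loss='soft_l1');B=r.x
E
python3 - <<'E'
from fit import *
print("block",B.round(4),r.fun.round(1))
print("bit",proj('top',W(B,(-.025,-.036,.099))),T(278,341),proj('scene',W(B,(-.025,-.036,.099))),S(516,284))
def tri(a,b):
    A=[];y=[]
    for n,uv in(('top',a),('scene',b)):
        o,d=ray(n,*uv);d/=np.linalg.norm(d);P=np.eye(3)-np.outer(d,d);A.append(P);y.append(P@o)
    return np.linalg.lstsq(np.vstack(A),np.hstack(y),rcond=None)[0]
bt=tri(T(193,369),S(560,46));w=W(B,(-.025,.036,.014))
print("butt",bt.round(4),proj('top',bt),proj('scene',bt),"well floor",w.round(4),"mouth",W(B,(-.025,.036,.086)))
d=bt-w;print(np.linalg.norm(d),d/np.linalg.norm(d))
# cover angle
e=lambda th:(.06-.12*np.cos(th)+.008*np.sin(th)*0,0,.105+.12*np.sin(th))
for th in(2.0,2.1,2.2,2.3,2.4):
  print(th,*[(proj('top',W(B,(e(th)[0],y,e(th)[2])))-[290,140])*4 for y in(-.075,.075)])
for uv in((311,152),(229,146)):print(atz('top',*uv,.08 if uv[0]>300 else .06))
E
```

```text
block [ 0.5181 -0.1947  0.2372] [-0.8  2.9  1.1 -0.4 -2.9  0.5  0.5  0.4  4.  -5.7]
bit [359.65667326 224.29950039] (359.5, 225.25) [165.07974124 262.79183465] (166.25, 263.75)
butt [ 0.4871 -0.1654  0.2147] [337.51592421 231.57682216] [178.74738182 189.39435776] well floor [ 0.4853 -0.1656  0.014 ] mouth [ 0.48531153 -0.16558005  0.086     ]
0.20073977461350315 [0.00903921 0.00111043 0.99995853]
2.0 [325.40437535  78.66973543] [ 57.86513561 146.43637152]
2.1 [318.17898908  61.2994143 ] [ 52.20863625 128.69616695]
2.2 [310.9262944   45.47465116] [ 46.7552964  112.44058402]
2.3 [303.73811843  31.36372034] [41.56967578 97.84451967]
2.4 [296.70172261  19.1023763 ] [36.70976359 85.05093565]
[ 0.68130007 -0.12370469  0.08      ]
[0.70228918 0.08015726 0.06      ]
```

{"api": "drive_tool", "payload": {
  "plan": [
    [2.2, -4.2, 0.8, 0, 0, -0.106],
    [2.2, -4.2, 0.8, 0, 0, -0.106],
    [2.2, -4.2, 0.8, 0, 0, -0.106],
    [2.2, -4.2, 0.8, 0, 0, -0.106],
    [2.2, -4.2, 0.8, 0, 0, -0.106],
    [2.2, -4.2, 0.8, 0, 0, -0.106],
    [2.2, -4.2, 0.8, 0, 0, -0.106],
    [2.2, -4.2, 0.8, 0, 0, -0.106],
    [2.2, -4.2, 0.8, 0, 0, -0.106],
    [2.2, -4.2, 0.8, 0, 0, -0.106],
    [2.2, -4.2, 0.8, 0, 0, -0.106],
    [2.2, -4.2, 0.8, 0, 0, -0.106]
  ],
  "hand": 0.3
}}

```text
time: 1.3
tcp_pos: [0.4524, 0.1164, 0.3149]
tcp_rot: [[-0.001, 1.0, -0.0], [1.0, 0.001, 0.0], [0.0, -0.0, -1.0]]
contact_force: [1.2, -0.1, -0.2]
opening: 0.0601
finger_force: 0.0
```

{"api": "drive_tool", "payload": {
  "plan": [
    [0.3, 0, 0, -0.14, 0, 0],
    [0.3, 0, 0, -0.14, 0, 0],
    [0.3, 0, 0, -0.14, 0, 0],
    [0.3, 0, 0, -0.14, 0, 0],
    [0.3, 0, 0, -0.14, 0, 0],
    [0.3, 0, 0, -0.14, 0, 0],
    [0.3, 0, 0, -0.14, 0, 0],
    [0.3, 0, 0, -0.14, 0, 0],
    [0.3, 0, 0, -0.14, 0, 0],
    [0.3, 0, 0, -0.14, 0, 0]
  ]
}}

```text
time: 2.3
tcp_pos: [0.4825, 0.1195, 0.314]
tcp_rot: [[-0.006, 1.0, 0.002], [0.166, 0.003, -0.986], [-0.986, -0.005, -0.166]]
contact_force: [0.5, 1.3, 0.1]
opening: 0.0605
finger_force: 0.0
```

```bash
sed -i "s/S(550,150)/S(612,150)/" fit.py
python3 - <<'E'
from fit import *
print("block",B.round(4),r.fun.round(1),W(B,(-.025,.036,.086)),W(B,(-.06,0,.105)),W(B,(.06,0,.105)))
s=read_state();print(s['tcp_pos'],s['joint_positions'])
a=get_image("scene");cv2.imwrite("pics/s1.png",cv2.cvtColor(a,4))
E
```

```text
block [ 0.5234 -0.1937  0.1862] [ -2.9  -0.6  -0.3  -0.8  -1.   -0.4   0.3   2.3 -10.7  -5.4] [ 0.492202   -0.16293333  0.086     ] [ 0.46447021 -0.20478961  0.105     ] [ 0.58239668 -0.18257817  0.105     ]
[0.48248575 0.11949324 0.31397029] [-1.11158675  0.88652839  0.63164298  1.60705722  0.65532959  1.62966673
 -0.72595831]
```

View pics/s1.png

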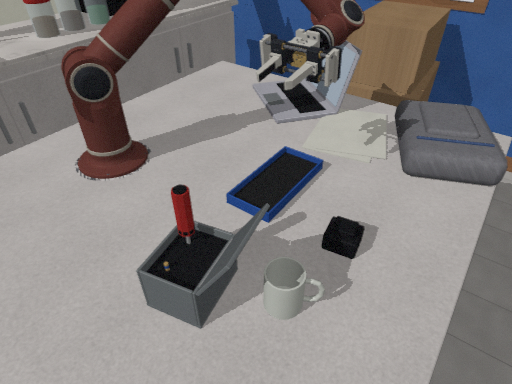

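{"api": "drive_tool", "payload": {
  "plan": [
    [0.06, -1.8, -1.9, 0, 0, 0],
    [0.06, -1.8, -1.9, 0, 0, 0],
    [0.06, -1.8, -1.9, 0, 0, 0],
    [0.06, -1.8, -1.9, 0, 0, 0],
    [0.06, -1.8, -1.9, 0, 0, 0],
    [0.06, -1.8, -1.9, 0, 0, 0],
    [0.06, -1.8, -1.9, 0, 0, 0],
    [0.06, -1.8, -1.9, 0, 0, 0],
    [0, -2, 0, 0, 0, 0],
    [0, -2, 0, 0, 0, 0],
    [0, -2, 0, 0, 0, 0],
    [0, -2, 0, 0, 0, 0]
  ]
}}

```text
time: 3.55
tcp_pos: [0.4872, -0.1064, 0.1625]
tcp_rot: [[-0.004, 1.0, -0.0], [0.173, 0.001, -0.985], [-0.985, -0.004, -0.173]]
contact_force: [0.8, -0.5, 0.1]
opening: 0.0603
finger_force: 0.0
```

Run:
```python
from h import *
s=read_state();print(s['tcp_pos'],s['joint_positions'],s['contact_force'])
a=get_image("scene");w=get_image("wrist");cv2.imwrite("pics/s2.png",np.hstack([cv2.cvtColor(cv2.resize(a[100:330,60:290],(384,384)),4),cv2.cvtColor(w[:,64:448],4)]))
```

```text
[ 0.48718502 -0.10641454  0.16246872] [-0.85652169  1.07386568  0.6741083   1.9863146   0.83107336  1.0227381
 -1.04950203] [ 0.77080842 -0.47090248  0.09328224]
```

View pics/s2.png

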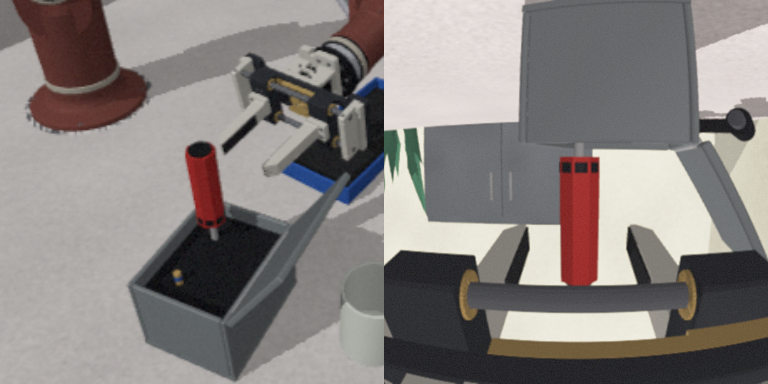

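The driver sits centred between the fingers, with the handle at column 579 in the wrist view and the finger midline at about 577. I'll go in and grip.

{"api": "drive_tool", "payload": {
  "plan": [
    [0, -2, 0, 0, 0, 0],
    [0, -2, 0, 0, 0, 0],
    [0, -1, 0, 0, 0, 0],
    [0, -1, 0, 0, 0, 0],
    [0, -0.9, 0, 0, 0, 0],
    [0, 0, 0, 0, 0, 0]
  ]
}}

```text
time: 4.25
tcp_pos: [0.4867, -0.1756, 0.1629]
tcp_rot: [[-0.005, 1.0, -0.001], [0.17, -0.0, -0.986], [-0.986, -0.005, -0.17]]
contact_force: [0.5, 0.9, 0.1]
opening: 0.0603
finger_force: 0.0
```

{"api": "drive_tool", "payload": {
  "plan": [
    [0, 0, 0, 0, 0, 0],
    [0, 0, 0, 0, 0, 0],
    [0, 0, 0, 0, 0, 0],
    [0, 0, 0, 0, 0, 0],
    [0, 0, 0, 0, 0, 0],
    [0, 0, 0, 0, 0, 0]
  ],
  "hand": -1
}}

```text
time: 4.85
tcp_pos: [0.4871, -0.1747, 0.1625]
tcp_rot: [[-0.005, 1.0, 0.0], [0.17, 0.001, -0.985], [-0.985, -0.005, -0.17]]
contact_force: [-0.2, 0.3, -0.8]
opening: 0.0301
finger_force: 30.0
```

{"api": "drive_tool", "payload": {
  "plan": [
    [0, 0, 0.6, 0, 0, 0],
    [0, 0, 1, 0, 0, 0],
    [0, 0, 1, 0, 0, 0],
    [0, 0, 1, 0, 0, 0],
    [0, 0, 1, 0, 0, 0],
    [0, 0, 1.2, 0, 0, 0],
    [0, 0, 1.2, 0, 0, 0],
    [0, 0, 1.2, 0, 0, 0],
    [0, 0, 1.2, 0, 0, 0],
    [0, 0, 1.2, 0, 0, 0],
    [0, 0, 1.2, 0, 0, 0],
    [0, 0, 1.0, 0, 0, 0]
  ]
}}

```text
time: 6.05
tcp_pos: [0.4869, -0.175, 0.2918]
tcp_rot: [[-0.005, 1.0, -0.0], [0.17, 0.001, -0.985], [-0.985, -0.005, -0.17]]
contact_force: [0.6, 0.4, -1.7]
opening: 0.0304
finger_force: 30.0
```

Run:
```python
from h import *
a=get_image("scene");w=get_image("wrist");cv2.imwrite("pics/s3.png",np.hstack([cv2.cvtColor(cv2.resize(a[100:330,60:290],(384,384)),4),cv2.cvtColor(w[:,64:448],4)]))
print(read_state()['joint_positions'])
```

```text
[-0.82217627  0.84403994  0.82103584  2.03447935  0.98740304  1.02853289
 -0.9041927 ]
```

View pics/s3.png

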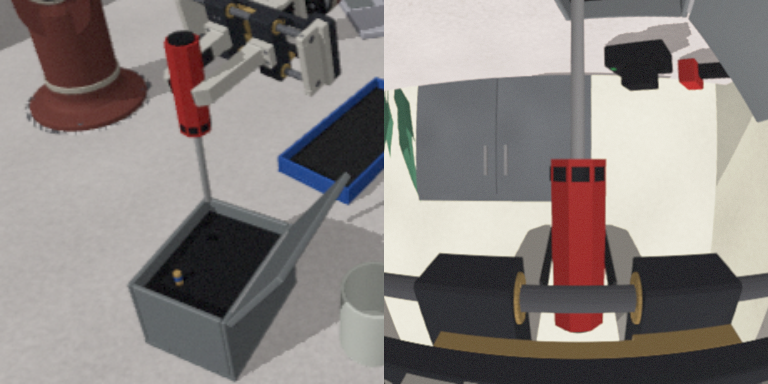

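The driver is out and its well is empty. The bit is still standing at (178,277). Next I'll swing over the tray, turning the driver level on the way.

{"api": "drive_tool", "payload": {
  "plan": [
    [-0.15, 2.56, 0, 0.131, 0, 0],
    [-0.15, 2.56, 0, 0.131, 0, 0],
    [-0.15, 2.56, 0, 0.131, 0, 0],
    [-0.15, 2.56, 0, 0.131, 0, 0],
    [-0.15, 2.56, 0, 0.131, 0, 0],
    [-0.15, 2.56, 0, 0.131, 0, 0],
    [-0.15, 2.56, 0, 0.131, 0, 0],
    [-0.15, 2.56, 0, 0.131, 0, 0],
    [-0.15, 2.56, 0, 0.131, 0, 0],
    [-0.15, 2.56, 0, 0.131, 0, 0],
    [-0.15, 2.56, 0, 0.131, 0, 0],
    [-0.15, 2.56, 0, 0.131, 0, 0]
  ]
}}

```text
time: 7.35
tcp_pos: [0.4684, 0.1326, 0.2907]
tcp_rot: [[-0.005, 1.0, -0.001], [0.985, 0.005, 0.175], [0.175, -0.0, -0.985]]
contact_force: [0.2, -0.1, -2.7]
opening: 0.0301
finger_force: 30.0
```

{"api": "drive_tool", "payload": {
  "plan": [
    [0, 0, -3, 0, 0, 0],
    [0, 0, -4, 0, 0, 0],
    [0, 0, -4, 0, 0, 0],
    [0, 0, -4, 0, 0, 0],
    [0, 0, -3, 0, 0, 0],
    [0, 0, -1, 0, 0, 0],
    [0, 0, 0, 0, 0, 0],
    [0, 0, 0, 0, 0, 0]
  ]
}}

```text
time: 8.15
tcp_pos: [0.4698, 0.1322, 0.1015]
tcp_rot: [[-0.005, 1.0, 0.001], [0.985, 0.005, 0.171], [0.171, 0.002, -0.985]]
contact_force: [0.2, 0.3, -0.6]
opening: 0.0302
finger_force: 30.0
```

Run:
```python
from h import *
s=read_state();print(s['tcp_pos'],s['tcp_rot'].round(3),s['contact_force'])
t=get_image("top");a=get_image("scene");cv2.imwrite("pics/s4.png",np.hstack([cv2.cvtColor(cv2.resize(a[80:280,150:350],(400,400),interpolation=3),4),cv2.cvtColor(cv2.resize(t[150:300,110:260],(400,400),interpolation=3),4)]))
```

```text
[0.4698071  0.13221948 0.1015302 ] [[-0.005  1.     0.001]
 [ 0.985  0.005  0.171]
 [ 0.171  0.002 -0.985]] [ 0.22402462  0.2741201  -0.62920696]
```

View pics/s4.png

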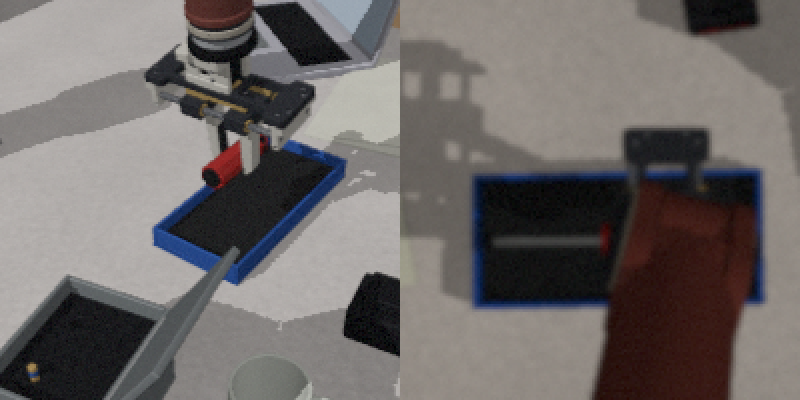

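The driver is level over the tray, its shaft end at about (492,242) in the right panel, which works out to y ≈ 0.28 and is inside the wall. I'll lower it and feel for the liner.

{"api": "drive_tool", "payload": {
  "plan": [
    [0, 0, -2, 0, 0, 0],
    [0, 0, -2, 0, 0, 0],
    [0, 0, -1.5, 0, 0, 0],
    [0, 0, -1, 0, 0, 0],
    [0, 0, -0.2, 0, 0, 0],
    [0, 0, 0, 0, 0, 0],
    [0, 0, 0, 0, 0, 0]
  ]
}}

```text
time: 8.95
tcp_pos: [0.4697, 0.1325, 0.0345]
tcp_rot: [[-0.005, 1.0, 0.002], [0.985, 0.005, 0.172], [0.172, 0.003, -0.985]]
contact_force: [-0.4, -0.2, -0.8]
opening: 0.0305
finger_force: 30.0
```

{"api": "drive_tool", "payload": {
  "plan": [
    [0, 0, -0.1, 0, 0, 0],
    [0, 0, -0.1, 0, 0, 0],
    [0, 0, -0.1, 0, 0, 0],
    [0, 0, 0, 0, 0, 0]
  ]
}}

```text
time: 9.35
tcp_pos: [0.4689, 0.1323, 0.0306]
tcp_rot: [[-0.005, 1.0, -0.0], [0.985, 0.005, 0.171], [0.171, 0.001, -0.985]]
contact_force: [0.5, 1.0, -1.9]
opening: 0.0301
finger_force: 30.0
```

{"api": "drive_tool", "payload": {
  "plan": [
    [0, 0, -0.1, 0, 0, 0],
    [0, 0, -0.1, 0, 0, 0],
    [0, 0, 0, 0, 0, 0]
  ]
}}

```text
time: 9.65
tcp_pos: [0.4689, 0.1323, 0.0285]
tcp_rot: [[-0.005, 1.0, -0.0], [0.985, 0.005, 0.171], [0.171, 0.0, -0.985]]
contact_force: [-0.1, 0.3, -0.2]
opening: 0.0304
finger_force: 30.0
```

{"api": "drive_tool", "payload": {
  "plan": [
    [0, 0, -0.1, 0, 0, 0],
    [0, 0, -0.1, 0, 0, 0],
    [0, 0, 0, 0, 0, 0]
  ]
}}

```text
time: 9.95
tcp_pos: [0.4689, 0.1323, 0.0265]
tcp_rot: [[-0.005, 1.0, -0.0], [0.985, 0.005, 0.171], [0.171, 0.001, -0.985]]
contact_force: [-0.4, 0.2, -1.6]
opening: 0.03
finger_force: 30.0
```

{"api": "drive_tool", "payload": {
  "plan": [
    [0, 0, -0.1, 0, 0, 0],
    [0, 0, -0.05, 0, 0, 0],
    [0, 0, 0, 0, 0, 0]
  ]
}}

```text
time: 10.25
tcp_pos: [0.4689, 0.1323, 0.0251]
tcp_rot: [[-0.005, 1.0, -0.0], [0.985, 0.005, 0.171], [0.171, 0.001, -0.985]]
contact_force: [-0.1, -0.0, -1.2]
opening: 0.0302
finger_force: 30.0
```

{"api": "drive_tool", "payload": {
  "plan": [
    [0, 0, -0.1, 0, 0, 0],
    [0, 0, -0.05, 0, 0, 0],
    [0, 0, 0, 0, 0, 0]
  ]
}}

```text
time: 10.55
tcp_pos: [0.4689, 0.1323, 0.0235]
tcp_rot: [[-0.005, 1.0, -0.0], [0.985, 0.005, 0.171], [0.171, 0.001, -0.985]]
contact_force: [-0.1, 0.0, -0.9]
opening: 0.0301
finger_force: 30.0
```

{"api": "drive_tool", "payload": {
  "plan": [
    [0, 0, -0.1, 0, 0, 0],
    [0, 0, -0.05, 0, 0, 0],
    [0, 0, 0, 0, 0, 0]
  ]
}}

```text
time: 10.85
tcp_pos: [0.4689, 0.1323, 0.0221]
tcp_rot: [[-0.005, 1.0, -0.0], [0.985, 0.005, 0.171], [0.171, 0.001, -0.985]]
contact_force: [-0.2, 0.6, -2.4]
opening: 0.03
finger_force: 30.0
```

{"api": "drive_tool", "payload": {
  "plan": [
    [0, 0, -0.1, 0, 0, 0],
    [0, 0, -0.05, 0, 0, 0],
    [0, 0, 0, 0, 0, 0]
  ]
}}

```text
time: 11.15
tcp_pos: [0.4689, 0.1323, 0.0205]
tcp_rot: [[-0.005, 1.0, -0.0], [0.985, 0.005, 0.171], [0.171, 0.001, -0.985]]
contact_force: [0.5, -0.4, -1.2]
opening: 0.0297
finger_force: 30.0
```

{"api": "drive_tool", "payload": {
  "plan": [
    [0, 0, -0.1, 0, 0, 0],
    [0, 0, 0, 0, 0, 0]
  ]
}}

```text
time: 11.35
tcp_pos: [0.469, 0.1323, 0.0195]
tcp_rot: [[-0.005, 1.0, -0.0], [0.985, 0.005, 0.171], [0.171, 0.001, -0.985]]
contact_force: [-0.0, 0.3, -1.9]
opening: 0.0301
finger_force: 30.0
```

{"api": "drive_tool", "payload": {
  "plan": [
    [0, 0, -0.1, 0, 0, 0],
    [0, 0, 0, 0, 0, 0]
  ]
}}

```text
time: 11.55
tcp_pos: [0.4691, 0.1323, 0.0186]
tcp_rot: [[-0.005, 1.0, 0.0], [0.985, 0.005, 0.171], [0.171, 0.001, -0.985]]
contact_force: [-0.1, -0.4, -0.8]
opening: 0.0302
finger_force: 30.0
```

{"api": "drive_tool", "payload": {
  "plan": [
    [0, 0, -0.1, 0, 0, 0],
    [0, 0, 0, 0, 0, 0]
  ]
}}

```text
time: 11.75
tcp_pos: [0.4691, 0.1323, 0.0185]
tcp_rot: [[-0.005, 1.0, 0.0], [0.985, 0.005, 0.172], [0.172, 0.001, -0.985]]
contact_force: [-1.9, -1.1, 6.8]
opening: 0.0301
finger_force: 30.0
```

{"api": "drive_tool", "payload": {
  "plan": [
    [0, 0, -0.05, 0, 0, 0],
    [0, 0, 0, 0, 0, 0],
    [0, 0, 0, 0, 0, 0],
    [0, 0, 0, 0, 0, 0]
  ]
}}

```text
time: 12.15
tcp_pos: [0.4691, 0.1324, 0.0184]
tcp_rot: [[-0.005, 1.0, 0.001], [0.985, 0.005, 0.172], [0.172, 0.002, -0.985]]
contact_force: [-2.1, -2.0, 10.2]
opening: 0.0299
finger_force: 30.0
```

{"api": "drive_tool", "payload": {
  "plan": [
    [0, 0, 0.05, 0, 0, 0],
    [0, 0, 0, 0, 0, 0]
  ]
}}

```text
time: 12.35
tcp_pos: [0.4691, 0.1324, 0.0184]
tcp_rot: [[-0.005, 1.0, 0.0], [0.985, 0.005, 0.172], [0.172, 0.001, -0.985]]
contact_force: [-1.2, -0.3, 7.5]
opening: 0.03
finger_force: 30.0
```

Run:
```python
from h import *
s=read_state();print(s['tcp_pos'],s['contact_force'])
w=get_image("wrist");a=get_image("scene");cv2.imwrite("pics/s5.png",np.hstack([cv2.cvtColor(cv2.resize(a[110:230,210:330],(384,384),interpolation=3),4),cv2.cvtColor(w[:,64:448],4)]))
```

```text
[0.46905931 0.13235312 0.01843257] [-1.16249757 -0.33042405  7.54187653]
```

View pics/s5.png

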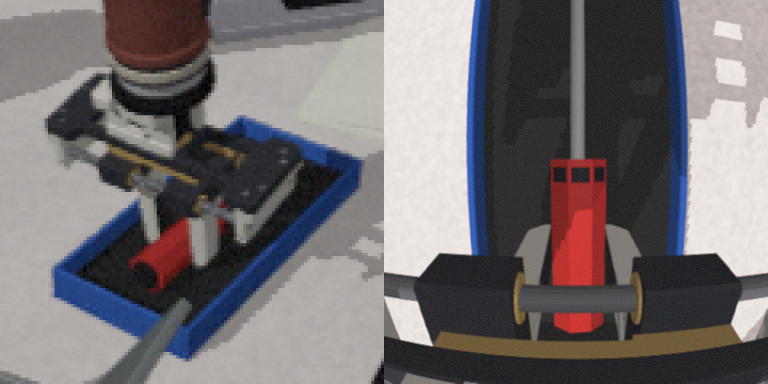

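The driver is level on the liner and centred. I'll open partway; if the force drops, the driver was carrying it rather than the fingertips.

{"api": "drive_tool", "payload": {
  "plan": [
    [0, 0, 0, 0, 0, 0],
    [0, 0, 0, 0, 0, 0],
    [0, 0, 0, 0, 0, 0],
    [0, 0, 0, 0, 0, 0]
  ],
  "hand": 0.05
}}

```text
time: 12.85
tcp_pos: [0.469, 0.1324, 0.0175]
tcp_rot: [[-0.005, 1.0, -0.0], [0.985, 0.005, 0.171], [0.171, 0.001, -0.985]]
contact_force: [0.2, -0.7, -0.1]
opening: 0.0484
finger_force: 0.0
```

The force dropped to zero, so the driver was resting on the liner. I'll withdraw along the fingers, make the tool upright and close the fingers.

{"api": "drive_tool", "payload": {
  "plan": [
    [0, -0.17, 1, 0, 0, 0],
    [0, -0.35, 2, 0, 0, 0],
    [0, -0.5, 3, 0, 0, 0],
    [0, -0.5, 3, 0, 0, 0],
    [0, -0.5, 4, -0.086, 0, 0],
    [1, 0, 4, -0.086, 0, 0],
    [2, 0, 4, 0, 0, 0],
    [3, 0, 4, 0, 0, 0],
    [3, 0, 3, 0, 0, 0]
  ]
}}

```text
time: 13.75
tcp_pos: [0.5597, 0.1125, 0.3016]
tcp_rot: [[-0.006, 1.0, 0.004], [1.0, 0.006, 0.001], [0.001, 0.004, -1.0]]
contact_force: [0.9, -0.6, -0.6]
opening: 0.0492
finger_force: 0.0
```

```bash
cat > fit2.py <<'E'
from fit import *
obs2=obs[:4]
b=[('top',T(278,341)),('scene',S(516,281))]
g=lambda p:np.concatenate([f(p)[:8],*[proj(n,W(p,(-.025,-.036,.099)))-uv for n,uv in b],(W(p,(-.025,.036,.0))[:2]-[.4867,-.1652])/.0015])
r2=least_squares(g,B,loss='soft_l1');B=r2.x
E
python3 - <<'E'
from fit2 import *
print(B.round(4),r2.fun.round(1))
t=get_image("top");cv2.imwrite("pics/t6.png",cv2.cvtColor(t,4))
red=(t[...,0]>100)&(t[...,1]<60)&(t[...,2]<60);v,u=np.nonzero(red[210:268,136:250]);print("handle px",len(u),u.min()+136,u.max()+136,v.min()+210,v.max()+210)
for uv in((u.min()+136,v.mean()+210),(u.max()+136,v.mean()+210)):print(atz('top',*uv,.03).round(4))
# cover free edge (outer): compare angle from cover corners in top crop
for th in np.arange(2,2.45,.1):
  print(th.round(1),*[((proj('top',W(B,(.06-.12*np.cos(th)+.008*np.sin(th),y,.105+.12*np.sin(th)+.008*np.cos(th))))-[290,140])*4).round(0) for y in(-.075,.075)],[((proj('scene',W(B,(.06-.12*np.cos(th),y,.105+.12*np.sin(th))))-[130,175])*3.2+[400,0]).round(0) for y in(.075,)])
im=cv2.resize(t[140:260,290:390],(640,768//1),interpolation=3)[:600];cv2.imwrite("pics/t6c.png",np.hstack([cv2.cvtColor(cv2.resize(t[140:260,290:390],(480,576),interpolation=3),4),cv2.cvtColor(cv2.resize(t[200:275,130:175+35],(320,300)),4).repeat(1,0) if 0 else np.zeros((576,1,3),np.uint8)]))
E
```

```text
[ 0.5194 -0.194   0.22  ] [-1.6  2.   0.5 -0.4 -2.3 -0.1  0.4  0.8 -0.3 -1.2 -0.5 -0.2  0.3  0.6]
handle px 102 218 230 236 244
[0.4661 0.1123 0.03  ]
[0.4659 0.0816 0.03  ]
2.0 [323.  66.] [ 56. 129.] [array([815.,  67.])]
2.1 [316.  49.] [ 51. 112.] [array([833.,  80.])]
2.2 [310.  34.] [45. 97.] [array([851.,  94.])]
2.3 [303.  21.] [41. 83.] [array([866., 110.])]
2.4 [296.  10.] [36. 72.] [array([881., 126.])]
```

View pics/t6c.png

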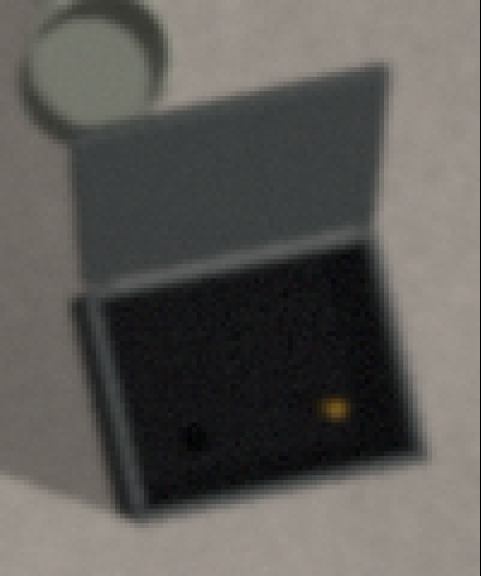

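The view confirms the block: cover edge corners at (72,138) and (388,66), so the angle is about 2.07. The bit is in its well at (336,408) and the other well is empty. Next I'll go behind the cover.

{"api": "drive_tool", "payload": {
  "plan": [
    [1.63, -3.62, 0, 0, 0, 0],
    [1.63, -3.62, 0, 0, 0, 0],
    [1.63, -3.62, 0, 0, 0, 0],
    [1.63, -3.62, 0, 0, 0, 0],
    [1.63, -3.62, 0, 0, 0, 0],
    [1.63, -3.62, 0, 0, 0, 0],
    [1.63, -3.62, 0, 0, 0, 0],
    [1.63, -3.62, 0, 0, 0, 0],
    [0, 0, 0, 0, 0, 0]
  ],
  "hand": -1
}}

```text
time: 14.7
tcp_pos: [0.6878, -0.1855, 0.2962]
tcp_rot: [[0.005, 1.0, -0.003], [1.0, -0.005, -0.006], [-0.006, -0.003, -1.0]]
contact_force: [-0.7, -0.8, -0.4]
opening: 0.0004
finger_force: 0.0
```

{"api": "drive_tool", "payload": {
  "plan": [
    [0, 0, -4, 0, 0, 0],
    [0, 0, -4, 0, 0, 0],
    [0, 0, -4, 0, 0, 0],
    [0, 0, -1.5, 0, 0, 0],
    [0, 0, 0, 0, 0, 0]
  ]
}}

```text
time: 15.2
tcp_pos: [0.6878, -0.176, 0.1603]
tcp_rot: [[-0.005, 1.0, -0.005], [1.0, 0.005, 0.002], [0.002, -0.005, -1.0]]
contact_force: [0.7, 0.1, 0.4]
opening: 0.0007
finger_force: 0.0
```

```bash
cat > cov.py <<'E'
from fit2 import *
w=.0175
def tcp(th,r=.105):
    n=np.array([np.sin(th),np.cos(th)])
    p=np.array([.06-r*np.cos(th),.105+r*np.sin(th)])+.008*n+w*abs(np.sin(th))*n
    return W(B,(p[0],-.02,p[1]))
E
python3 - <<'E'
from cov import *
print("edge", W(B,(.06-.12*np.cos(2.07)+.008*np.sin(2.07)+w,-.02,0))[:2])
for th in(1.57,1.45,1.3,1.1,.9,.7,.5,.3,.15,.05,0):print(th,(tcp(th)*100).round(2))
s=read_state();print(s['tcp_pos'],s['contact_force'],s['opening'])
E
```

```text
edge [ 0.66227287 -0.18253439]
1.57 [ 60.71 -19.49  21.  ]
1.45 [ 59.45 -19.77  21.23]
1.3 [ 57.82 -20.13  21.28]
1.1 [ 55.63 -20.62  20.93]
0.9 [ 53.52 -21.1   20.07]
0.7 [ 51.6  -21.52  18.74]
0.5 [ 50.   -21.88  16.97]
0.3 [ 48.82 -22.15  14.86]
0.15 [ 48.25 -22.27  13.12]
0.05 [ 48.04 -22.32  11.91]
0 [ 47.98 -22.33  11.3 ]
[ 0.68781981 -0.17595661  0.16031464] [0.73979171 0.05564432 0.3871096 ] 0.0006554151353178519
```

{"api": "drive_tool", "payload": {
  "plan": [
    [-1, -0.22, 0.2, 0, 0, 0],
    [-1, -0.22, 0.2, 0, 0, 0],
    [-1, -0.22, 0.2, 0, 0, 0],
    [-1, -0.22, 0.2, 0, 0, 0],
    [-1, -0.22, 0.2, 0, 0, 0],
    [0, 0, 0, 0, 0, 0]
  ]
}}

```text
time: 15.8
tcp_pos: [0.6386, -0.1895, 0.1746]
tcp_rot: [[-0.004, 1.0, 0.002], [1.0, 0.004, -0.001], [-0.001, 0.002, -1.0]]
contact_force: [1.6, -0.1, 1.3]
opening: 0.0001
finger_force: 0.8
```

{"api": "drive_tool", "payload": {
  "plan": [
    [-0.8, -0.18, 0.5, 0, 0, 0],
    [-0.8, -0.18, 0.5, 0, 0, 0],
    [-0.8, -0.18, 0.5, 0, 0, 0],
    [-0.8, -0.18, 0.5, 0, 0, 0],
    [0, 0, 0, 0, 0, 0]
  ]
}}

```text
time: 16.3
tcp_pos: [0.6059, -0.1967, 0.1936]
tcp_rot: [[-0.003, 1.0, -0.001], [1.0, 0.003, -0.0], [-0.0, -0.001, -1.0]]
contact_force: [-0.6, 0.1, 0.6]
opening: 0.0006
finger_force: 0.0
```

{"api": "drive_tool", "payload": {
  "plan": [
    [-0.7, -0.12, 0.5, 0, 0, 0],
    [-0.7, -0.12, 0.5, 0, 0, 0],
    [-0.7, -0.12, 0.5, 0, 0, 0],
    [-0.7, -0.12, 0.4, 0, 0, 0],
    [0, 0, 0, 0, 0, 0]
  ]
}}

```text
time: 16.8
tcp_pos: [0.5783, -0.2013, 0.2128]
tcp_rot: [[-0.004, 1.0, 0.0], [1.0, 0.004, -0.0], [-0.0, 0.0, -1.0]]
contact_force: [-0.1, -0.2, -0.1]
opening: 0.0005
finger_force: 0.0
```

Run:
```python
from cov import *
a=get_image("scene");cv2.imwrite("pics/s7.png",cv2.cvtColor(cv2.resize(a[90:330,90:330],(560,560),interpolation=3),4))
hsv=cv2.cvtColor(a,cv2.COLOR_RGB2HSV);m=cv2.inRange(hsv,(5,130,110),(22,255,255));v,u=np.nonzero(m[150:340,100:330]);print(len(u),u.min()+100,u.max()+100,v.min()+150,v.max()+150)
for th in(1.2,1.4,1.6,2.07):print(th,[proj('scene',W(B,(.06-.12*np.cos(th),y,.105+.12*np.sin(th)))).round(0) for y in(-.075,.075)])
```

```text
1133 164 229 205 270
1.2 [array([161., 238.]), array([211., 181.])]
1.4 [array([174., 240.]), array([222., 182.])]
1.6 [array([188., 244.]), array([235., 184.])]
2.07 [array([223., 262.]), array([264., 199.])]
```

View pics/s7.png

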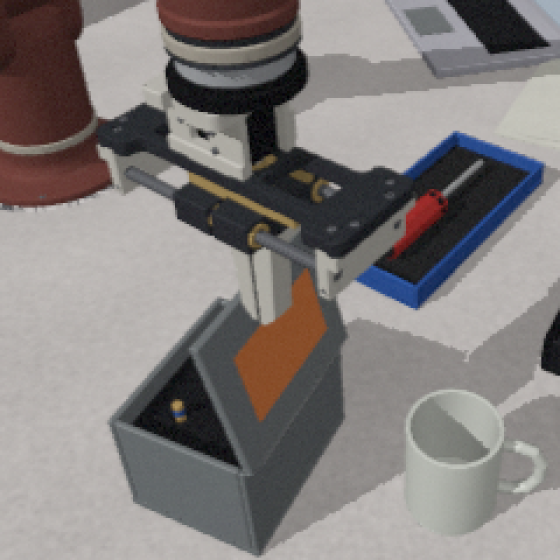

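The cover is past upright, its near free corner at (193,352) in the crop (θ ≈ 1.35) and the finger on its outer face. The driver lies flat in the tray. I'll follow the arc down.

{"api": "drive_tool", "payload": {
  "plan": [
    [-1.1, -0.25, -0.17, 0, 0, 0],
    [-1.1, -0.25, -0.17, 0, 0, 0],
    [-1.05, -0.24, -0.43, 0, 0, 0],
    [-1.05, -0.24, -0.43, 0, 0, 0],
    [-0.96, -0.21, -0.66, 0, 0, 0],
    [-0.96, -0.21, -0.66, 0, 0, 0],
    [-0.8, -0.18, -0.89, 0, 0, 0],
    [-0.8, -0.18, -0.89, 0, 0, 0],
    [0, 0, 0, 0, 0, 0]
  ]
}}

```text
time: 17.75
tcp_pos: [0.4991, -0.2183, 0.1673]
tcp_rot: [[-0.004, 1.0, -0.004], [1.0, 0.004, 0.001], [0.001, -0.004, -1.0]]
contact_force: [0.4, -0.6, -0.0]
opening: 0.0005
finger_force: 0.0
```

{"api": "drive_tool", "payload": {
  "plan": [
    [-0.6, -0.13, -1.05, 0, 0, 0],
    [-0.6, -0.13, -1.05, 0, 0, 0],
    [-0.28, -0.06, -0.87, 0, 0, 0],
    [-0.28, -0.06, -0.87, 0, 0, 0],
    [-0.1, 0, -0.6, 0, 0, 0],
    [0, 0, 0, 0, 0, 0]
  ]
}}

```text
time: 18.35
tcp_pos: [0.4819, -0.2216, 0.1233]
tcp_rot: [[-0.005, 1.0, -0.002], [1.0, 0.005, 0.001], [0.001, -0.002, -1.0]]
contact_force: [0.5, -0.4, 0.3]
opening: 0.0004
finger_force: 0.0
```

{"api": "drive_tool", "payload": {
  "plan": [
    [0, 0, -0.3, 0, 0, 0],
    [0, 0, -0.3, 0, 0, 0],
    [0, 0, -0.2, 0, 0, 0],
    [0, 0, 0, 0, 0, 0]
  ]
}}

```text
time: 18.75
tcp_pos: [0.4826, -0.2218, 0.116]
tcp_rot: [[-0.005, 1.0, -0.0], [1.0, 0.005, 0.0], [0.0, -0.0, -1.0]]
contact_force: [0.2, 0.3, -0.4]
opening: 0.0006
finger_force: 0.0
```

{"api": "drive_tool", "payload": {
  "plan": [
    [0, 0, -0.1, 0, 0, 0],
    [0, 0, -0.1, 0, 0, 0],
    [0, 0, 0, 0, 0, 0]
  ]
}}

```text
time: 19.05
tcp_pos: [0.4827, -0.2218, 0.1142]
tcp_rot: [[-0.005, 1.0, 0.0], [1.0, 0.005, 0.0], [0.0, 0.0, -1.0]]
contact_force: [0.1, 0.1, -0.2]
opening: 0.0003
finger_force: 0.0
```

{"api": "drive_tool", "payload": {
  "plan": [
    [0, 0, -0.1, 0, 0, 0],
    [0, 0, 0, 0, 0, 0]
  ]
}}

```text
time: 19.25
tcp_pos: [0.4828, -0.2219, 0.1139]
tcp_rot: [[-0.005, 1.0, 0.001], [1.0, 0.005, 0.0], [0.0, 0.001, -1.0]]
contact_force: [-1.3, 0.5, 4.8]
opening: 0.0008
finger_force: 2.2
```

{"api": "drive_tool", "payload": {
  "plan": [
    [0, 0, -0.1, 0, 0, 0],
    [0, 0, 0, 0, 0, 0],
    [0, 0, 0, 0, 0, 0]
  ]
}}

```text
time: 19.55
tcp_pos: [0.4828, -0.2219, 0.1137]
tcp_rot: [[-0.005, 1.0, 0.001], [1.0, 0.005, 0.001], [0.001, 0.001, -1.0]]
contact_force: [-2.9, 1.0, 11.0]
opening: 0.0007
finger_force: 5.3
```

{"api": "drive_tool", "payload": {
  "plan": [
    [0, 0, 1, 0, 0, 0],
    [0, 0, 3, 0, 0, 0],
    [0, 0, 4, 0, 0, 0],
    [-1, 3, 4, 0, 0, 0],
    [-1, 4, 2, 0, 0, 0],
    [0, 4, 2, 0, 0, 0],
    [0, 4, 0, 0, 0, 0],
    [0, 4, 0, 0, 0, 0],
    [0, 4, 0, 0, 0, 0],
    [0, 4, 0, 0, 0, 0],
    [0, 0, 0, 0, 0, 0],
    [0, 0, 0, 0, 0, 0]
  ]
}}

```text
time: 20.75
tcp_pos: [0.4627, 0.0482, 0.2715]
tcp_rot: [[-0.008, 1.0, -0.0], [1.0, 0.008, -0.0], [-0.0, -0.0, -1.0]]
contact_force: [0.3, -0.8, -0.2]
opening: 0.0006
finger_force: 0.0
```

Run:
```python
from fit2 import *
s=read_state();print(s['tcp_pos'],s['contact_force'])
a=get_image("scene");t=get_image("top");cv2.imwrite("pics/s8.png",np.hstack([cv2.cvtColor(cv2.resize(a[140:330,90:330],(420,332),interpolation=3),4),cv2.cvtColor(cv2.resize(t[130:290,120:390],(380,225),interpolation=3),4)[:,:] if 0 else cv2.copyMakeBorder(cv2.cvtColor(cv2.resize(t[130:290,130:390],(380,234),interpolation=3),4),0,98,0,0,0)]))
print([proj('scene',W(B,(-.06,y,.113))).round(0)-[90,140] for y in(-.075,.075)])
```

```text
[0.46269947 0.04823854 0.27149642] [ 0.2951509  -0.79020322 -0.16226623]
[array([ 44., 127.]), array([92., 73.])]
```

View pics/s8.png

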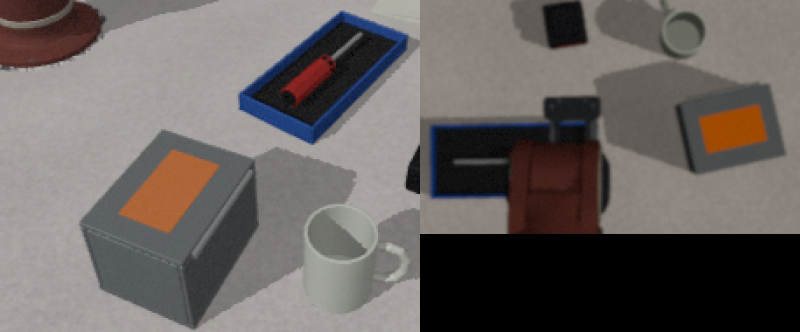

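The cover is shut flush, with its orange panel face up at (170,190). The driver lies flat inside the tray around (325,70), and the mug and battery haven't moved. I'll hand the job in.

```bash
python3 -c "
from rig import *
print(job_done())"
```

```text
the job is handed in; nothing more can be done
None
```

I handed the job in at about 21 s of the 67 s allowed. The last pictures show the driver lying flat in the tray, the cover shut, and the mug and battery in place; the bit was last seen standing in its well just before the cover closed, and no verdict was returned.

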